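# Start the tube shaker on its second programme

## Robot

A 6-joint arm with a two-finger parallel gripper is mounted at the origin on the work surface. World frame = base frame: x ahead of the robot, y to its left, z up, the work surface at z = 0. Lengths are in m, angles in rad, forces in N, time in s.
With the tool pointing down it reaches from about 0.275 to 0.875 m from the base axis. Payload 12.5 kg.
Tool frame: the origin (TCP) lies on the centre line of the jaws, within the pads' length; the fingertips stand 25 mm ahead of it and the grasp point (between the pads) lies 6 mm ahead of it (env.tip_extent is the distance from the TCP to the fingertips, in m); z points along the fingers, y is the line along which they close (so a half turn about z gives the same grasp; the last joint's range is limited). The gripper opens to 85 mm and grips with 20 to 120 N. Pads are 22 mm wide; open, the fingers measure 114 mm over their backs; the gripper's body (76 mm by 85 mm) begins 54 mm behind the grasp point. The pads swing forward as they close: fully open they stand 13 mm farther back than shut.
Start: joints at [-1.304, 0.351, 1.652, -0, 1.139, -0.085], TCP at [0.19, -0.516, 0.217] pointing down, gripper open.
Joint ranges: [-2.75, 2.75], [-0.79, 2.1], [0.01, 2.65], [-1.57, 4.71], [0.07, 3.14], [-2.87, 2.87]. Speed limits (rad/s): [2.22, 2.22, 2.79, 3.14, 3.14, 3.14].

## Interface

Orientations are given as a rotation vector (axis times angle).
In Python, from cell import env gives the robot as it stands. The module is installed in compiled form; this text tells all that it offers.
- The arm moves only by the tool drive_tool, never from a script. Its argument "motion" is a list of rows, each a list of 7 numbers: the finger opening in mm, from 0 to 85.4, then the shift along the tool's x, y, z in mm, then the turn, a rotation vector about the tool's x, y, z in rad. A call has 1 to 10 rows; each row shifts and turns the commanded pose from where the row before left it, along the tool's axes as they then stand; what a row does not reach is not made up. A row lasts 1/10 s, in which the tool goes at most 50 mm and 8.59 degrees, less where a joint would pass 70% of its speed; a pose out of reach is approached as far as the arm can. A call with a gripper value outside its range is refused whole. The fingers move at their own pace and stop on an object; the grip force is fixed at half the most. Time passes only in rows, so rows that do not move let the fingers close. It gives the time, the measured TCP pose, the force, the opening and the grip force at its end, in the units of the state.
- env.get_obs(): the state, without advancing time (a new reading comes with each control period).
- env.capture(name): name is "scene" or "top" or "wrist"; returns the picture (420x560x3 uint8, red, green, blue); there is no depth.
- env.camera_info(name): a dict with "mtx" (3x3 intrinsics, pixels), "rvec" (rotation vector, rad) and "tvec" (3), from world to camera coordinates, as OpenCV has them; the wrist camera has in their place "T_tool_cam" (4x4, takes a point from camera to tool coordinates, whose origin is the TCP and whose axes are the flange's). Camera axes: x right, y down, z forward; pixel columns grow to the right and rows downward; lengths in m; the calibration is good to about 2 mm. The wrist camera is an equidistant fisheye: a pixel r from the principal point sees the ray r / f radians off the axis. A picture is of the moment at which its call begins: read the wrist's pose just before it. camera_info takes no time and is no camera call.
- env.hand_in(): hands the job in; it is judged then, once.
The state is a dict: "time": time; "qpos": joint angles; "qd": joint speeds; "effort": joint torques, N m; "tcp_pos": TCP position; "orientation": TCP orientation; "wrist_force": force on the tool from outside, world axes, zero at the start; "torque": the same for the moment, N m; "opening": finger opening in m; "grip_force": force on a finger pad.
Only numpy, scipy, OpenCV 4.12 (cv2) and the standard library are available. Lean on these libraries where they do the work, as an engineer would, in place of code of your own. Each camera call takes 0.05 s, during which the arm holds its last target. There are 200 camera calls.

## Task

Start the block shaker on its second programme, with light taps of the fingertips: first flip the rocker switch on by tapping its raised right-hand end down, then press and release the middle one of the three square programme keys, then press and release the wide start key. Tap gently, press no other key, and leave the tubes, the bottle and the dish where they stand.

Things in the scene. Friction and masses are not known exactly. Their poses are not given: they have to be found in the camera images.
- shaker: White bench-top block shaker, fixed to the bench, 280 mm wide (y), 320 mm deep (x); case 100 mm high, aluminium tube block to 122 mm, its front face at x = 0.004. Origin on the bench under its middle; x points from the control panel (its -x side, facing the robot at yaw 0) to its back, y to the operator's left, z up.
- panel_mid (a point): Middle of the sloped panel (68 mm high; 55 mm at the front edge, 80 mm at the back, slope 0.21 rad). In one row along the shaker's y, 20 mm down the slope from here, left to right (y = 105, 65, 25, -35, -100 mm): square white programme keys with one, two, three pips, wide white start key, black rocker. Display behind the row at the left.
- power_end (a point): Mains rocker switch: black, 36 mm long across the panel (y), 21 mm deep, a shallow V that rocks left and right about its middle. The point lies on top of its right-hand end, 16 mm from the middle, and moves with it. Off: this end is up, about 18 mm above the panel. On: 5 mm lower. It takes about 2 N at this end; past that its rubber seat gives 1 mm per 2.5 N. It stays where it is left, so press it right down.
- power (a joint): Angle of the rocker, rad: 0 off (right end up), 0.30 on (right end down); stays where it is left; counts as on from 0.20.
- prog1_top (a point): Programme key one (leftmost, one pip): not to be pressed. Raised square white rubber key, 18 x 18 mm; the point is the middle of its top, 8.5 mm above the panel surface at rest. 
- prog2_top (a point): Programme key two (middle of the three, two pips): the one to press. Raised square white rubber key, 18 x 18 mm; the point is the middle of its top, 8.5 mm above the panel surface at rest. 
- prog3_top (a point): Programme key three (right one of the three, three pips): not to be pressed. Raised square white rubber key, 18 x 18 mm; the point is the middle of its top, 8.5 mm above the panel surface at rest. The three stand 40 mm apart.
- start_top (a point): Start key: raised white rubber key, 36 mm wide (y) and 18 mm deep, with a small moulded triangle, 60 mm right of key three; the point is the middle of its top, 8.5 mm above the panel at rest.
- prog1 (a joint): As prog2, for key one.
- prog2 (a joint): Travel of that key into the panel, m: 0 released, 0.0065 at the bottom stop; registers from about 0.0025. Spring-returned: about 1.4 N at first, 3.2 N where it registers, 6 N at the bottom, then rigid.
- prog3 (a joint): As prog2, for key three.
- start (a joint): As prog2, for the start key.
- tube_a_mid (a point): Loose clear tube with an orange screw cap, 17 mm diameter (cap 22 mm), 120 mm long, standing in the block so that its cap's top is 162 mm above the bench; the point is half-way up it. Bystander.
- tube_b_mid (a point): A second tube like tube_a. Bystander.
- bottle_mid (a point): Loose white plastic bottle, 60 mm diameter, 135 mm high, standing on the bench beside the shaker (either side); the point is half-way up it. Bystander.
- dish_mid (a point): Loose open steel specimen dish with two brown shells in it, 94 mm diameter at the rim, 22 mm high, standing on the bench on the other side of the shaker; the point is half-way up it. Bystander.

How it is judged:
By the outcome, as a careful person would: the job done as asked, in the order asked, and still so for the second after the job is handed in, with the robot touching nothing.
It also fails if it takes over 38 s, if anything falls off the work surface, if the arm or the gripper's body presses on something with over 40 N, if the wrist force passes 120 N, or if a joint passes its speed limit or range.

## Working session

There is one attempt and no reset: what is moved stays moved. The work goes in short steps, Python scripts to look and compute and a tool call to move; the robot and the scene stay as the last step left them, time stands still between calls to the robot, and variables do not carry over. Pictures are saved under pics/ and viewed, at most 10 in all, crops included, and the job is handed in when it is done.

Besides the shell and the picture viewer there is one more tool, called after ">>>" by a JSON object that holds its "api" and its "payload", one argument or row to a line. drive_tool: Moves the arm, as the interface text tells. Its arguments: {"type":"object","properties":{"motion":{"type":"array"}},"required":["motion"]}

```bash
mkdir -p pics
python3 - <<'E'
from cell import env
import cv2,numpy as np
for n in("scene","top"):
    cv2.imwrite(f"pics/{n}0.png",env.capture(n)[:,:,::-1])
    c=env.camera_info(n); print(n,c)
print(env.camera_info("wrist")); print(env.get_obs(),env.tip_extent)
E
```

```text
scene {'mtx': array([[430.6417242 ,   0.        , 274.60307675],
       [  0.        , 430.6417242 , 203.90616018],
       [  0.        ,   0.        ,   1.        ]]), 'rvec': array([ 1.59662485,  2.1214763 , -0.75021525]), 'tvec': array([ 0.12718426, -0.39562506,  1.30717103])}
top {'mtx': array([[446.96437882,   0.        , 285.90020278],
       [  0.        , 446.96437882, 208.74532459],
       [  0.        ,   0.        ,   1.        ]]), 'rvec': array([ 2.17137961, -2.17547834,  0.15960048]), 'tvec': array([0.0391884 , 0.58516839, 1.0794961 ])}
{'mtx': array([[325.1922621 ,   0.        , 275.13153756],
       [  0.        , 325.1922621 , 205.17803426],
       [  0.        ,   0.        ,   1.        ]]), 'T_tool_cam': array([[ 9.22574484e-04, -9.49308681e-01, -3.14344041e-01,
         7.97623998e-02],
       [ 9.99999236e-01,  6.17301828e-04,  1.07068610e-03,
         1.36005910e-03],
       [-8.22366457e-04, -3.14344789e-01,  9.49308526e-01,
        -1.55474071e-01],
       [ 0.00000000e+00,  0.00000000e+00,  0.00000000e+00,
         1.00000000e+00]])}
{'time': 0.1, 'qpos': array([-1.30359991e+00,  3.51174844e-01,  1.65238650e+00,  1.14538606e-05,
        1.13907209e+00, -8.46451707e-02]), 'qd': array([ 0.00066046, -0.0016664 , -0.001668  , -0.00033166,  0.0004318 ,
        0.00129731]), 'effort': array([ 7.48822040e-04, -5.06833506e+01, -2.91875857e+01, -4.48474179e-05,
        2.66193834e-03,  5.58359247e-06]), 'tcp_pos': array([ 0.1894642 , -0.5159981 ,  0.21690633]), 'orientation': array([-3.09208463e+00, -5.49636214e-01,  1.32702567e-04]), 'wrist_force': array([-0.12647346, -0.7564386 , -0.07277034]), 'torque': array([-0.02869016, -0.03375513,  0.00814532]), 'grip_force': 0.0, 'opening': 0.08545265162639515} 0.025
```

View pics/scene0.png

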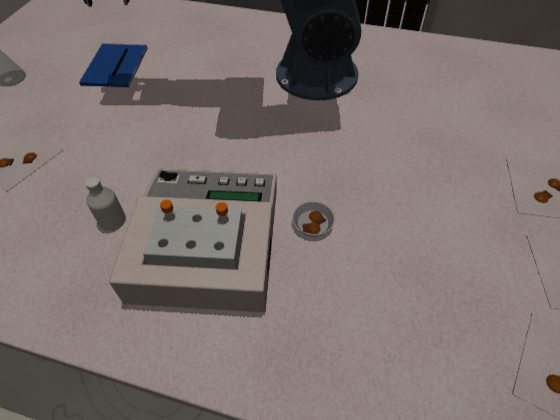

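View pics/top0.png

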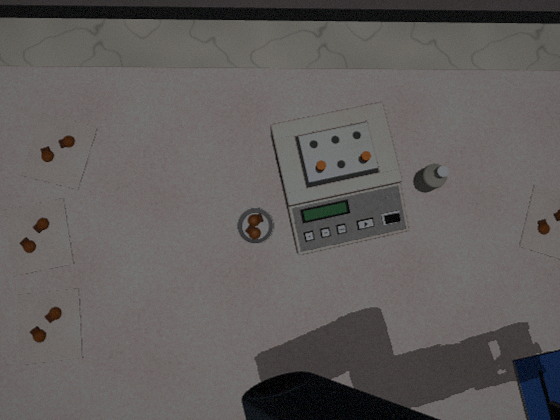

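The scene picture shows the shaker with its panel toward the robot, the bottle on its right and the dish on its left. In the top picture the three programme keys are near (309,236), (325,232) and (341,229), the start key near (365,224), and the rocker near (391,218).

```bash
cat > h.py <<'E'
from cell import env
import cv2,numpy as np
from scipy.spatial.transform import Rotation as R
def ray(n,uv,T=None):
    c=env.camera_info(n);K=c["mtx"]
    x=(uv[0]-K[0,2])/K[0,0];y=(uv[1]-K[1,2])/K[1,1]
    if n=="wrist":
        th=np.hypot(x,y);s=np.sin(th)/th if th>0 else 1
        d=np.array([x*s,y*s,np.cos(th)]);M=T@c["T_tool_cam"];return M[:3,3],M[:3,:3]@d
    Rm=cv2.Rodrigues(c["rvec"])[0];return -Rm.T@c["tvec"],Rm.T@np.array([x,y,1.])
def onz(n,uv,z,T=None):
    o,d=ray(n,uv,T);return o+d*(z-o[2])/d[2]
def tool():
    o=env.get_obs();T=np.eye(4);T[:3,:3]=R.from_rotvec(o["orientation"]).as_matrix();T[:3,3]=o["tcp_pos"];return T
E
python3 - <<'E'
from h import *
P=[onz("top",u,.072) for u in[(309,236),(325,232.5),(341,229),(365,224)]]+[onz("top",(391,218),.078)]
for p in P: print(p.round(4))
d=P[0]-P[4];yaw=np.arctan2(d[1],d[0])-np.pi/2
print("yaw",yaw, np.linalg.norm(d))
T=tool();print(T.round(3))
E
```

```text
[ 0.5151 -0.0159  0.072 ]
[ 0.5234 -0.0544  0.072 ]
[ 0.5317 -0.093   0.072 ]
[ 0.5437 -0.1513  0.072 ]
[ 0.5576 -0.2132  0.078 ]
yaw 0.21220487942527555 0.20194868080488243
[[ 0.939  0.345 -0.     0.189]
 [ 0.345 -0.939  0.001 -0.516]
 [ 0.    -0.001 -1.     0.217]
 [ 0.     0.     0.     1.   ]]
```

```bash
cat >> h.py <<'E'
S=.2122
def Rt(yaw):
    xs=np.array([np.cos(yaw),np.sin(yaw),0]);ys=np.array([-np.sin(yaw),np.cos(yaw),0])
    n=-np.sin(.21)*xs+np.array([0,0,np.cos(.21)])
    return np.c_[np.cross(-ys,-n),-ys,-n],xs,ys,n
def delta(p,yaw):  # tip target -> (shift mm in current axes, in target axes, rotvec)
    T=tool();r=Rt(yaw)[0];tcp=p-.025*r[:,2];w=tcp-T[:3,3]
    print("shift cur",(T[:3,:3].T@w*1e3).round(1),"shift tgt",(r.T@w*1e3).round(1),"rot",R.from_matrix(T[:3,:3].T@r).as_rotvec().round(4))
E
python3 - <<'E'
from h import *
n=Rt(S)[3]
delta(np.array([.542,-.145,.072])+.09*n-.0*n,S)
E
```

```text
shift cur [ 435.1 -230.1   32.7] shift tgt [ 383.3 -288.4  114.9] rot [-0.0157  0.2096  0.139 ]
```

>>> {"api": "drive_tool", "payload": {
  "motion": [
    [0,0,0,0,-0.008,0.105,0.07],
    [0,0,0,0,-0.008,0.105,0.069],
    [0,32,-24,9.5,0,0,0],
    [0,32,-24,9.5,0,0,0],
    [0,32,-24,9.5,0,0,0],
    [0,32,-24,9.5,0,0,0],
    [0,32,-24,9.5,0,0,0],
    [0,32,-24,9.5,0,0,0],
    [0,32,-24,9.5,0,0,0],
    [0,32,-24,9.5,0,0,0]
  ]
}}

```text
time: 1.1
tcp_pos: [0.4102, -0.2711, 0.1961]
orientation: [-3.086, -0.329, -0.326]
wrist_force: [0.7, -0.9, -0.7]
opening: -0.0001
grip_force: 0.0
```

>>> {"api": "drive_tool", "payload": {
  "motion": [
    [0,32,-24,9.5,0,0,0],
    [0,32,-24,9.5,0,0,0],
    [0,32,-24,9.5,0,0,0],
    [0,31,-24,9,0,0,0],
    [0,0,0,0,0,0,0],
    [0,0,0,0,0,0,0]
  ]
}}

```text
time: 1.7
tcp_pos: [0.5182, -0.1503, 0.1856]
orientation: [-3.085, -0.332, -0.325]
wrist_force: [-0.2, -1.0, 0.1]
opening: 0.0
grip_force: 0.0
```

Run:
```python
from h import *
delta(np.array([.542,-.145,.072])+.09*Rt(S)[3],S)
np.save("T1.npy",tool()); cv2.imwrite("pics/w1.png",env.capture("wrist")[:,:,::-1]); print(env.get_obs()["wrist_force"],env.get_obs()["opening"],env.get_obs()["time"])
```

```text
shift cur [ 0.2 -0.2  1.2] shift tgt [ 0.2 -0.2  1.2] rot [0.0006 0.0004 0.002 ]
[-0.12302496  0.61329202  0.17839834] 3.6749875108700135e-05 1.75
```

View pics/w1.png

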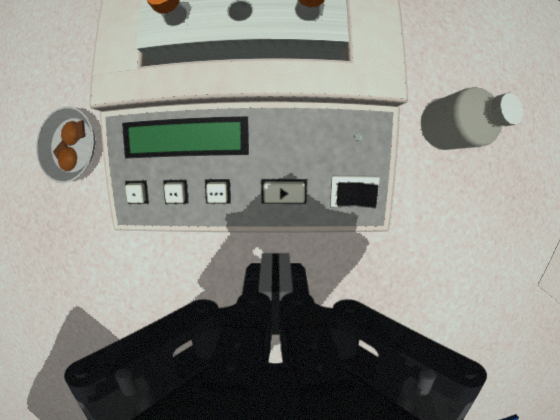

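The wrist picture shows the fingertips at about (275,258). Programme keys 1 to 3 are at about (136,193), (175,193) and (217,192), the start key at (285,192) and the black rocker, in its white frame, at (356,193).

Run:
```python
from h import *
im=cv2.imread("pics/w1.png");T=np.load("T1.npy")
g=cv2.cvtColor(im,cv2.COLOR_BGR2GRAY)
P=[]
for u,v,w,th in[(136,193,14,190),(175,193,14,190),(217,192,14,190),(285,192,26,0)]:
    c=g[v-14:v+14,u-w:u+w]; t,m=cv2.threshold(c,0,255,cv2.THRESH_OTSU)
    cs=max(cv2.findContours(m,cv2.RETR_EXTERNAL,cv2.CHAIN_APPROX_NONE)[0],key=cv2.contourArea)
    x,y,ww,hh=cv2.boundingRect(cs);uv=(u-w+x+ww/2-.5,v-14+y+hh/2-.5)
    p=onz("wrist",uv,.0722,T);P.append(p);print(t,uv,ww,hh,p.round(4))
P=np.array(P);Y=np.array([.105,.065,.025,-.035])
A=np.polyfit(Y,P[:,:2],1);print("dirscale",np.linalg.norm(A[0]),"yaw",np.arctan2(-A[0,0],A[0,1]),"res",(P[:,:2]-np.outer(Y,A[0])-A[1]).round(4).tolist())
m=(g[175:212,330:384]<45).astype(np.uint8);m=cv2.morphologyEx(m,3,np.ones((3,3)))
cs=max(cv2.findContours(m,0,1)[0],key=cv2.contourArea);b=cv2.boundingRect(cs);print("rocker",b[0]+330,b[1]+175,b[2:],onz("wrist",(b[0]+330+b[2]/2,b[1]+175+b[3]/2),.075,T).round(4))
v=cv2.resize(np.vstack([g[165:235,115:395]]),None,fx=2.8,fy=2.8,interpolation=cv2.INTER_CUBIC);cv2.imwrite("pics/crop.png",v)
```

```text
119.0 (135.5, 192.5) 28 28 [ 0.5167 -0.0201  0.0722]
126.0 (173.0, 193.0) 19 19 [ 0.5239 -0.057   0.0722]
124.0 (216.5, 192.5) 20 20 [ 0.5327 -0.0963  0.0722]
98.0 (283.5, 192.0) 42 21 [ 0.5455 -0.1537  0.0722]
dirscale 0.9791423390155801 yaw 0.21375799238403378 res [[0.0005, -0.0005], [-0.0006, 0.0009], [-0.0001, -0.0002], [0.0002, -0.0002]]
rocker 337 183 (41, 24) [ 0.5573 -0.218   0.075 ]
```

Run:
```python
from h import *
S=.2125;r,xs,ys,n=Rt(S)
st=np.array([.5452,-.1532,.0722])
pe=st-ys*(.065+.0165)+n*.0095; print(pe)
delta(pe+n*.02,S)
```

```text
[ 0.56045288 -0.23328447  0.08149129]
shift cur [ 2.  89.3 62.1] shift tgt [ 2.1 89.4 62. ] rot [0.001  0.0003 0.0004]
```

>>> {"api": "drive_tool", "payload": {
  "motion": [
    [0,0.5,30,12,0,0,0],
    [0,0.5,30,20,0,0,0],
    [0,1,29,20,0,0,0],
    [0,0,0,18,0,0,0],
    [0,0,0,0,0,0,0],
    [0,0,0,0,0,0,0]
  ]
}}

```text
time: 2.35
tcp_pos: [0.5525, -0.2351, 0.1184]
orientation: [-3.086, -0.327, -0.325]
wrist_force: [0.3, 0.5, 0.3]
opening: -0.0001
grip_force: 0.0
```

Run:
```python
from h import *
S=.2125;r,xs,ys,n=Rt(S)
st=np.array([.5452,-.1532,.0722]);delta(st-ys*(.065+.0165)+n*.0095,S)
im=env.capture("wrist")[:,:,::-1]; cv2.imwrite("pics/w2.png",cv2.resize(im[140:310,130:400],None,fx=2.8,fy=2.8)); print(env.get_obs()["wrist_force"])
```

```text
shift cur [ 0.3 -0.1 12.8] shift tgt [ 0.3 -0.1 12.8] rot [ 0.0012 -0.     -0.0012]
[-0.39695068 -0.15841032  0.60039003]
```

View pics/w2.png

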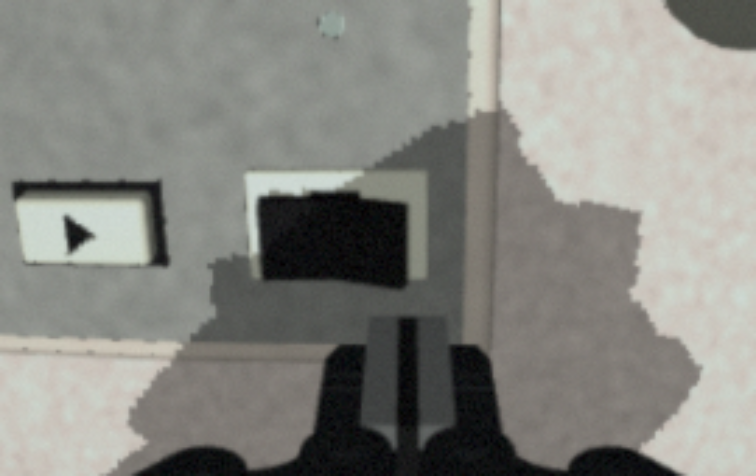

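The crop shows the fingertips at (407,320), lined up with the rocker's right edge. The rocker spans about (258–408, 195–285), so the tips should go a little left.

Run:
```python
from h import *
for u,v in[(407,243),(262,238),(333,240),(86,228)]:
    o,d=ray("wrist",(130+u/2.8,140+v/2.8),np.eye(4))
    for z in(.036,.046):print(u,z,((o+d*(z-o[2])/d[2])*1e3).round(1))
```

```text
407 0.036 [ 1.9  1.8 36. ]
407 0.046 [-2.2  1.8 46. ]
262 0.036 [  2.9 -31.3  36. ]
262 0.046 [ -1.1 -33.   46. ]
333 0.036 [  2.6 -15.   36. ]
333 0.046 [ -1.5 -15.9  46. ]
86 0.036 [  5.  -73.8  36. ]
86 0.046 [  1.1 -77.7  46. ]
```

>>> {"api": "drive_tool", "payload": {
  "motion": [
    [0,1.5,0,4,0,0,0],
    [0,0,0,4,0,0,0],
    [0,0,0,1,0,0,0],
    [0,0,0,1,0,0,0],
    [0,0,0,1,0,0,0],
    [0,0,0,0,0,0,0]
  ]
}}

```text
time: 3.0
tcp_pos: [0.5569, -0.2337, 0.1076]
orientation: [-3.086, -0.329, -0.326]
wrist_force: [0.3, 0.8, 0.4]
opening: 0.0002
grip_force: 0.0
```

>>> {"api": "drive_tool", "payload": {
  "motion": [
    [0,0,0,1,0,0,0],
    [0,0,0,1,0,0,0],
    [0,0,0,0,0,0,0]
  ]
}}

```text
time: 3.3
tcp_pos: [0.5572, -0.2336, 0.1055]
orientation: [-3.086, -0.329, -0.326]
wrist_force: [0.1, -0.6, 0.7]
opening: -0.0001
grip_force: 0.0
```

>>> {"api": "drive_tool", "payload": {
  "motion": [
    [0,0,0,1,0,0,0],
    [0,0,0,1,0,0,0],
    [0,0,0,0,0,0,0]
  ]
}}

```text
time: 3.6
tcp_pos: [0.5577, -0.2336, 0.1036]
orientation: [-3.086, -0.329, -0.326]
wrist_force: [0.3, 0.3, 0.3]
opening: 0.0003
grip_force: 0.0
```

>>> {"api": "drive_tool", "payload": {
  "motion": [
    [0,0,0,1,0,0,0],
    [0,0,0,0,0,0,0]
  ]
}}

```text
time: 3.8
tcp_pos: [0.5579, -0.2335, 0.1026]
orientation: [-3.086, -0.329, -0.326]
wrist_force: [0.5, -0.5, 0.3]
opening: 0.0001
grip_force: 0.0
```

>>> {"api": "drive_tool", "payload": {
  "motion": [
    [0,0,0,1,0,0,0],
    [0,0,0,0,0,0,0]
  ]
}}

```text
time: 4.0
tcp_pos: [0.5581, -0.2335, 0.1017]
orientation: [-3.086, -0.329, -0.326]
wrist_force: [-0.6, -0.4, 0.1]
opening: -0.0003
grip_force: 0.0
```

>>> {"api": "drive_tool", "payload": {
  "motion": [
    [0,0,0,1,0,0,0],
    [0,0,0,0,0,0,0]
  ]
}}

```text
time: 4.2
tcp_pos: [0.5583, -0.2335, 0.1007]
orientation: [-3.086, -0.329, -0.326]
wrist_force: [0.5, -0.5, 0.1]
opening: -0.0001
grip_force: 0.0
```

Run:
```python
from h import *
im=env.capture("wrist")[:,:,::-1]; s=env.capture("scene")[:,:,::-1]
a=cv2.resize(im[170:290,200:350],(500,400));b=cv2.resize(s[160:200,140:170+20],(300,240))
b=cv2.copyMakeBorder(b,0,160,0,0,0);cv2.imwrite("pics/w3.png",np.hstack([a,b]))
```

```text
(no output)
```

View pics/w3.png

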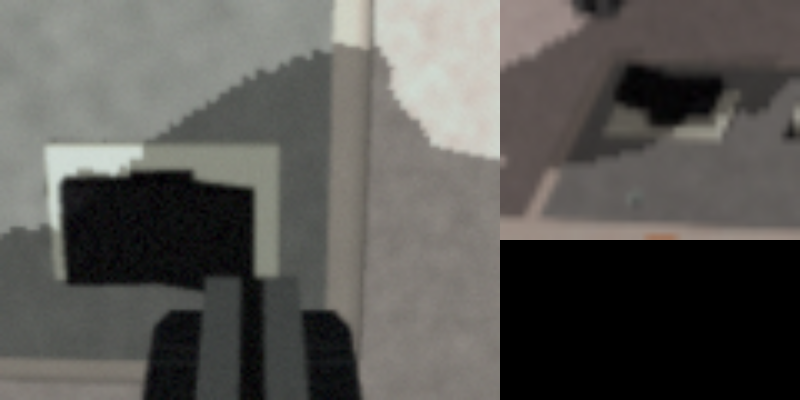

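The rocker's right end is now just behind the fingertips, whose top edge is at crop (255,278). No contact shows yet, so I will check the fore-aft offset.

Run:
```python
from h import *
for u,v in[(255,278),(250,190),(250,280),(160,172),(160,282),(65,180),(65,282)]:
    o,d=ray("wrist",(200+u*.3,170+v*.3),np.eye(4))
    print(u,v,[((o+d*(z-o[2])/d[2])*1e3).round(1)[:2].tolist() for z in(.012,.025,.030,.035)])
```

```text
255 278 [[-5.0, 2.5], [-11.5, 2.5], [-14.0, 2.6], [-16.6, 2.6]]
250 190 [[11.5, 1.6], [6.2, 1.6], [4.2, 1.6], [2.1, 1.6]]
250 280 [[-5.3, 1.6], [-11.9, 1.6], [-14.5, 1.6], [-17.0, 1.6]]
160 172 [[14.7, -13.4], [9.6, -14.5], [7.7, -15.0], [5.8, -15.4]]
160 282 [[-5.8, -14.0], [-12.5, -15.2], [-15.0, -15.7], [-17.6, -16.1]]
65 180 [[13.2, -29.5], [8.0, -31.9], [6.0, -32.8], [4.0, -33.7]]
65 282 [[-6.1, -30.7], [-12.7, -33.2], [-15.3, -34.2], [-17.8, -35.1]]
```

Run:
```python
from h import *
s=env.capture("scene")[:,:,::-1];t=env.capture("top")[:,:,::-1]
T=tool()
def proj(n,p):
    c=env.camera_info(n);return cv2.projectPoints(p[None],c["rvec"],c["tvec"],c["mtx"],None)[0].ravel()
for n in("scene","top"):print(n,proj(n,T[:3,3]),proj(n,T[:3,3]+.025*T[:3,2]))
a=cv2.resize(s[80:200,100:250],(750,600),interpolation=cv2.INTER_CUBIC)
a=cv2.convertScaleAbs(a,alpha=1.8,beta=20)
cv2.imwrite("pics/s3.png",a)
```

```text
scene [157.5966131  164.93089877] [159.53919552 174.22275327]
top [402.06204375 216.72492208] [398.64751804 215.63300437]
```

View pics/s3.png

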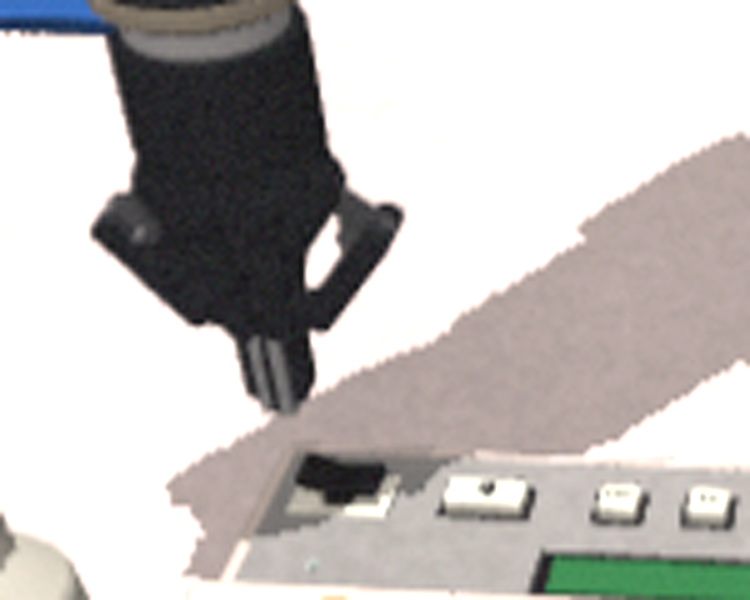

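The tip shows at scene pixel (158,162), about 30 mm shy of where the TCP plus `tip_extent` should put it. That explains the missing contact, so I will triangulate the tip's front edge from the two views.

Run:
```python
from h import *
T=tool();print(env.get_obs()["opening"])
o1,d1=ray("wrist",(275.6,253.4),T)
for uv in[(158,162),(157.6,161.4),(158.5,163)]:
    o2,d2=ray("scene",uv)
    s=np.linalg.lstsq(np.c_[d1,-d2],o2-o1,rcond=None)[0];a=o1+s[0]*d1;b=o2+s[1]*d2
    print("gap",np.linalg.norm(a-b),"tool",((T[:3,:3].T@((a+b)/2-T[:3,3]))*1e3).round(1))
```

```text
-0.0002935344262854653
gap 0.006008614638465018 tool [ 3.4 -0.6 -8.3]
gap 0.005903259078735458 tool [  4.7  -0.5 -10.8]
gap 0.005875405167474221 tool [ 1.5 -0.5 -4.4]
```

>>> {"api": "drive_tool", "payload": {
  "motion": [
    [0,3,-1,3,0,0,0],
    [0,0,0,3,0,0,0],
    [0,0,0,2,0,0,0],
    [0,0,0,2,0,0,0],
    [0,0,0,0,0,0,0],
    [0,0,0,0,0,0,0]
  ]
}}

```text
time: 5.0
tcp_pos: [0.563, -0.2315, 0.0916]
orientation: [-3.086, -0.329, -0.326]
wrist_force: [0.3, -0.3, 0.4]
opening: 0.0
grip_force: 0.0
```

Run:
```python
from h import *
print(env.get_obs()["wrist_force"])
s=env.capture("scene")[:,:,::-1];w=env.capture("wrist")[:,:,::-1]
a=cv2.convertScaleAbs(cv2.resize(s[120:200,130:210],(400,400),interpolation=cv2.INTER_CUBIC),alpha=1.6,beta=20)
b=cv2.convertScaleAbs(cv2.resize(w[180:280,225:325],(400,400),interpolation=cv2.INTER_CUBIC),alpha=1.6,beta=20)
cv2.imwrite("pics/s4.png",np.hstack([a,b]))
```

```text
[ 0.25047991 -0.26800007  0.37747518]
```

View pics/s4.png

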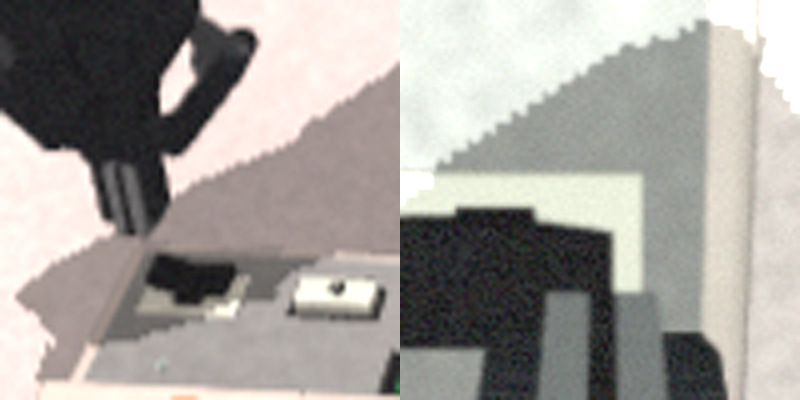

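The tip is at scene crop (135,235), with the rocker's right end below it at (160,262), so roughly 15 mm remain. In the wrist half, the rocker's right edge is lined up with the tips.

>>> {"api": "drive_tool", "payload": {
  "motion": [
    [0,0,0,3,0,0,0],
    [0,0,0,3,0,0,0],
    [0,0,0,2,0,0,0],
    [0,0,0,1,0,0,0],
    [0,0,0,1,0,0,0],
    [0,0,0,0,0,0,0]
  ]
}}

```text
time: 5.7
tcp_pos: [0.5651, -0.231, 0.0818]
orientation: [-3.086, -0.329, -0.326]
wrist_force: [0.5, -0.3, -0.1]
opening: 0.0002
grip_force: 0.0
```

>>> {"api": "drive_tool", "payload": {
  "motion": [
    [0,0,0,1,0,0,0],
    [0,0,0,1,0,0,0],
    [0,0,0,0,0,0,0]
  ]
}}

```text
time: 6.0
tcp_pos: [0.5655, -0.2309, 0.0798]
orientation: [-3.086, -0.329, -0.326]
wrist_force: [0.2, -0.1, -0.9]
opening: -0.0
grip_force: 0.0
```

>>> {"api": "drive_tool", "payload": {
  "motion": [
    [0,0,0,1,0,0,0],
    [0,0,0,1,0,0,0],
    [0,0,0,0,0,0,0]
  ]
}}

```text
time: 6.3
tcp_pos: [0.5658, -0.2308, 0.0778]
orientation: [-3.086, -0.329, -0.326]
wrist_force: [0.7, -0.2, 0.1]
opening: -0.0002
grip_force: 0.0
```

>>> {"api": "drive_tool", "payload": {
  "motion": [
    [0,0,0,1,0,0,0],
    [0,0,0,0,0,0,0]
  ]
}}

```text
time: 6.5
tcp_pos: [0.5661, -0.2308, 0.0769]
orientation: [-3.086, -0.329, -0.326]
wrist_force: [0.2, 0.3, -0.1]
opening: -0.0002
grip_force: 0.0
```

>>> {"api": "drive_tool", "payload": {
  "motion": [
    [0,0,0,1,0,0,0],
    [0,0,0,1,0,0,0],
    [0,0,0,0,0,0,0]
  ]
}}

```text
time: 6.8
tcp_pos: [0.5664, -0.2307, 0.0748]
orientation: [-3.086, -0.329, -0.326]
wrist_force: [0.2, 1.1, -0.4]
opening: -0.0003
grip_force: 0.0
```

>>> {"api": "drive_tool", "payload": {
  "motion": [
    [0,0,0,1,0,0,0],
    [0,0,0,1,0,0,0],
    [0,0,0,0,0,0,0]
  ]
}}

```text
time: 7.1
tcp_pos: [0.5668, -0.2306, 0.0729]
orientation: [-3.086, -0.329, -0.326]
wrist_force: [0.8, 1.0, 0.8]
opening: 0.0001
grip_force: 0.0
```

>>> {"api": "drive_tool", "payload": {
  "motion": [
    [0,0,0,1,0,0,0],
    [0,0,0,0,0,0,0]
  ]
}}

```text
time: 7.3
tcp_pos: [0.5671, -0.2306, 0.072]
orientation: [-3.086, -0.329, -0.326]
wrist_force: [0.4, 0.2, -0.3]
opening: 0.0001
grip_force: 0.0
```

>>> {"api": "drive_tool", "payload": {
  "motion": [
    [0,0,0,1,0,0,0],
    [0,0,0,0,0,0,0]
  ]
}}

```text
time: 7.5
tcp_pos: [0.5673, -0.2305, 0.071]
orientation: [-3.086, -0.329, -0.326]
wrist_force: [-0.1, 0.5, 0.0]
opening: 0.0
grip_force: 0.0
```

>>> {"api": "drive_tool", "payload": {
  "motion": [
    [0,0,0,1,0,0,0],
    [0,0,0,1,0,0,0],
    [0,0,0,0,0,0,0]
  ]
}}

```text
time: 7.8
tcp_pos: [0.5677, -0.2305, 0.069]
orientation: [-3.086, -0.329, -0.326]
wrist_force: [0.6, 0.0, -0.1]
opening: 0.0001
grip_force: 0.1
```

>>> {"api": "drive_tool", "payload": {
  "motion": [
    [0,0,0,1,0,0,0],
    [0,0,0,1,0,0,0],
    [0,0,0,0,0,0,0]
  ]
}}

```text
time: 8.1
tcp_pos: [0.5683, -0.2306, 0.0673]
orientation: [-3.087, -0.329, -0.327]
wrist_force: [-0.2, -1.8, 2.0]
opening: 0.0002
grip_force: 1.1
```

>>> {"api": "drive_tool", "payload": {
  "motion": [
    [0,0,0,1,0,0,0],
    [0,0,0,0,0,0,0]
  ]
}}

```text
time: 8.3
tcp_pos: [0.5685, -0.2306, 0.0663]
orientation: [-3.087, -0.329, -0.327]
wrist_force: [0.5, -2.2, 2.2]
opening: 0.0
grip_force: 1.2
```

>>> {"api": "drive_tool", "payload": {
  "motion": [
    [0,0,0,1,0,0,0],
    [0,0,0,1,0,0,0],
    [0,0,0,0,0,0,0]
  ]
}}

```text
time: 8.6
tcp_pos: [0.5688, -0.2302, 0.0642]
orientation: [-3.086, -0.329, -0.326]
wrist_force: [-0.1, -0.8, 3.5]
opening: 0.0001
grip_force: 1.0
```

>>> {"api": "drive_tool", "payload": {
  "motion": [
    [0,0,0,1,0,0,0],
    [0,0,0,0,0,0,0]
  ]
}}

```text
time: 8.8
tcp_pos: [0.569, -0.2301, 0.0632]
orientation: [-3.086, -0.329, -0.326]
wrist_force: [0.6, -1.4, 1.9]
opening: 0.0003
grip_force: 1.1
```

>>> {"api": "drive_tool", "payload": {
  "motion": [
    [0,0,0,1,0,0,0],
    [0,0,0,0,0,0,0]
  ]
}}

```text
time: 9.0
tcp_pos: [0.5692, -0.2301, 0.0623]
orientation: [-3.086, -0.329, -0.326]
wrist_force: [-1.3, -1.6, 3.6]
opening: -0.0001
grip_force: 2.1
```

>>> {"api": "drive_tool", "payload": {
  "motion": [
    [0,0,0,1,0,0,0],
    [0,0,0,0,0,0,0]
  ]
}}

```text
time: 9.2
tcp_pos: [0.5694, -0.2301, 0.0614]
orientation: [-3.086, -0.329, -0.326]
wrist_force: [-1.5, -1.2, 5.9]
opening: 0.0
grip_force: 3.1
```

>>> {"api": "drive_tool", "payload": {
  "motion": [
    [0,0,0,0.5,0,0,0],
    [0,0,0,0,0,0,0]
  ]
}}

```text
time: 9.4
tcp_pos: [0.5695, -0.2301, 0.061]
orientation: [-3.086, -0.329, -0.326]
wrist_force: [-2.0, -1.0, 7.0]
opening: 0.0
grip_force: 3.6
```

The force is now rising at the seat's stiffness, so the rocker is right down. I will lift off and check it.

>>> {"api": "drive_tool", "payload": {
  "motion": [
    [0,0,0,-5,0,0,0],
    [0,0,0,-20,0,0,0],
    [0,0,-35,-5,0,0,0],
    [0,0,-45,0,0,0,0],
    [0,0,-45,0,0,0,0],
    [0,0,-45,0,0,0,0],
    [0,0,0,0,0,0,0],
    [0,0,0,0,0,0,0]
  ]
}}

```text
time: 10.2
tcp_pos: [0.5273, -0.0644, 0.0899]
orientation: [-3.086, -0.332, -0.325]
wrist_force: [-0.1, -0.1, 0.1]
opening: 0.0002
grip_force: 0.0
```

Run:
```python
from h import *
S=.2125;r,xs,ys,n=Rt(S)
st=np.array([.5452,-.1532,.0722]);k2=st+.1*ys
T=tool();print(env.get_obs()["wrist_force"])
for k in(k2,st):print(((T[:3,:3].T@(k-T[:3,3]))*1e3-[-2.5,1,-14]).round(1))
w=env.capture("wrist")[:,:,::-1];np.save("T5.npy",T);cv2.imwrite("pics/w5full.png",w)
cv2.imwrite("pics/w5.png",cv2.resize(w[130:330,180:460],(784,560),interpolation=cv2.INTER_CUBIC))
```

```text
[-0.10233734 -0.12782353  0.12562629]
[ -2.4 -10.4  31.1]
[-2.6 89.6 31.2]
```

View pics/w5.png

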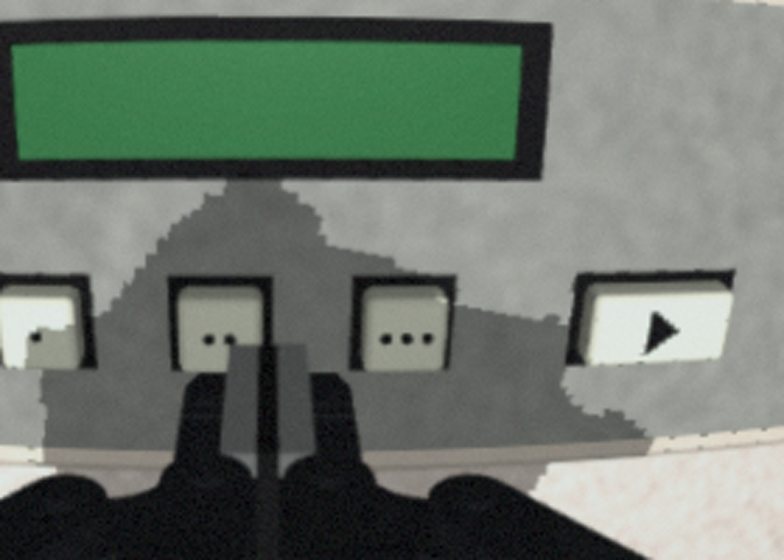

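The crop shows key two at (220,330), about 10 mm left of the fingertips at (268,345), with the start key at (660,325). I will move 10 mm left and then press.

>>> {"api": "drive_tool", "payload": {
  "motion": [
    [0,-1.5,-10,4,0,0,0],
    [0,0,0,10,0,0,0],
    [0,0,0,7,0,0,0],
    [0,0,0,3,0,0,0],
    [0,0,0,1,0,0,0],
    [0,0,0,1,0,0,0],
    [0,0,0,0,0,0,0],
    [0,0,0,0,0,0,0]
  ]
}}

```text
time: 11.05
tcp_pos: [0.5294, -0.0547, 0.0644]
orientation: [-3.086, -0.329, -0.327]
wrist_force: [0.1, 0.2, 0.5]
opening: 0.0002
grip_force: 0.0
```

>>> {"api": "drive_tool", "payload": {
  "motion": [
    [0,0,0,1,0,0,0],
    [0,0,0,1,0,0,0],
    [0,0,0,0,0,0,0]
  ]
}}

```text
time: 11.35
tcp_pos: [0.5297, -0.0545, 0.0622]
orientation: [-3.086, -0.329, -0.326]
wrist_force: [-0.3, 0.4, -0.1]
opening: -0.0002
grip_force: 0.0
```

>>> {"api": "drive_tool", "payload": {
  "motion": [
    [0,0,0,1,0,0,0],
    [0,0,0,1,0,0,0],
    [0,0,0,0,0,0,0]
  ]
}}

```text
time: 11.65
tcp_pos: [0.5301, -0.0544, 0.0601]
orientation: [-3.086, -0.329, -0.326]
wrist_force: [-0.1, 0.1, -0.6]
opening: -0.0
grip_force: 0.0
```

>>> {"api": "drive_tool", "payload": {
  "motion": [
    [0,0,0,1,0,0,0],
    [0,0,0,0,0,0,0]
  ]
}}

```text
time: 11.85
tcp_pos: [0.5304, -0.0544, 0.0593]
orientation: [-3.086, -0.329, -0.326]
wrist_force: [0.2, -0.1, 0.7]
opening: -0.0001
grip_force: 0.3
```

>>> {"api": "drive_tool", "payload": {
  "motion": [
    [0,0,0,1,0,0,0],
    [0,0,0,0,0,0,0]
  ]
}}

```text
time: 12.05
tcp_pos: [0.5306, -0.0544, 0.0583]
orientation: [-3.086, -0.329, -0.326]
wrist_force: [-0.2, 0.5, 2.6]
opening: 0.0003
grip_force: 1.0
```

>>> {"api": "drive_tool", "payload": {
  "motion": [
    [0,0,0,1,0,0,0],
    [0,0,0,0,0,0,0]
  ]
}}

```text
time: 12.25
tcp_pos: [0.5308, -0.0543, 0.0573]
orientation: [-3.086, -0.329, -0.326]
wrist_force: [-1.3, 0.0, 2.3]
opening: -0.0003
grip_force: 1.3
```

>>> {"api": "drive_tool", "payload": {
  "motion": [
    [0,0,0,1,0,0,0],
    [0,0,0,1,0,0,0],
    [0,0,0,0,0,0,0]
  ]
}}

```text
time: 12.55
tcp_pos: [0.5312, -0.0542, 0.0554]
orientation: [-3.086, -0.329, -0.326]
wrist_force: [-0.3, 0.0, 3.4]
opening: -0.0002
grip_force: 2.0
```

>>> {"api": "drive_tool", "payload": {
  "motion": [
    [0,0,0,1,0,0,0],
    [0,0,0,0,0,0,0]
  ]
}}

```text
time: 12.75
tcp_pos: [0.5314, -0.0542, 0.0544]
orientation: [-3.086, -0.329, -0.326]
wrist_force: [-0.4, 1.1, 4.5]
opening: 0.0
grip_force: 2.4
```

>>> {"api": "drive_tool", "payload": {
  "motion": [
    [0,0,0,-5,0,0,0],
    [0,0,0,-15,0,0,0],
    [0,0,20,-5,0,0,0],
    [0,0,40,0,0,0,0],
    [0,0,40,0,0,0,0],
    [0,0,0,0,0,0,0],
    [0,0,0,0,0,0,0]
  ]
}}

```text
time: 13.45
tcp_pos: [0.5469, -0.1535, 0.0788]
orientation: [-3.086, -0.326, -0.325]
wrist_force: [-0.4, 1.1, -0.7]
opening: -0.0
grip_force: 0.0
```

Run:
```python
from h import *
S=.2125;r,xs,ys,n=Rt(S)
st=np.array([.5452,-.1532,.0722])
T=tool()
print(((T[:3,:3].T@(st-T[:3,3]))*1e3-[-2.5,1,-14]).round(1))
w=env.capture("wrist")[:,:,::-1]
cv2.imwrite("pics/w6.png",cv2.resize(w[130:330,120:400],(784,560),interpolation=cv2.INTER_CUBIC))
```

```text
[-0.4 -1.6 20.1]
```

View pics/w6.png

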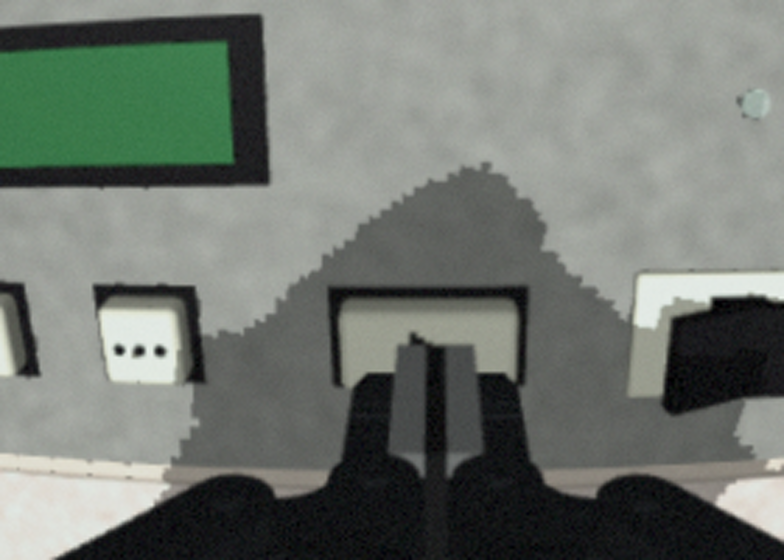

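The fingertips (436,345) are centred on the start key (340–518), and the rocker's left end is now raised, so the rocker is on.

>>> {"api": "drive_tool", "payload": {
  "motion": [
    [0,0,-1.5,5,0,0,0],
    [0,0,0,7,0,0,0],
    [0,0,0,3,0,0,0],
    [0,0,0,1,0,0,0],
    [0,0,0,1,0,0,0],
    [0,0,0,1,0,0,0],
    [0,0,0,0,0,0,0],
    [0,0,0,0,0,0,0]
  ]
}}

```text
time: 14.3
tcp_pos: [0.5507, -0.1508, 0.0615]
orientation: [-3.086, -0.329, -0.326]
wrist_force: [-0.3, 0.6, -0.1]
opening: 0.0002
grip_force: 0.0
```

>>> {"api": "drive_tool", "payload": {
  "motion": [
    [0,0,0,1,0,0,0],
    [0,0,0,1,0,0,0],
    [0,0,0,0,0,0,0]
  ]
}}

```text
time: 14.6
tcp_pos: [0.551, -0.1507, 0.0593]
orientation: [-3.086, -0.329, -0.326]
wrist_force: [0.5, 0.3, 0.3]
opening: -0.0
grip_force: 0.0
```

>>> {"api": "drive_tool", "payload": {
  "motion": [
    [0,0,0,1,0,0,0],
    [0,0,0,1,0,0,0],
    [0,0,0,0,0,0,0]
  ]
}}

```text
time: 14.9
tcp_pos: [0.5515, -0.1506, 0.0575]
orientation: [-3.086, -0.329, -0.326]
wrist_force: [-1.3, 0.3, 1.9]
opening: 0.0001
grip_force: 1.3
```

>>> {"api": "drive_tool", "payload": {
  "motion": [
    [0,0,0,1,0,0,0],
    [0,0,0,0,0,0,0]
  ]
}}

```text
time: 15.1
tcp_pos: [0.5517, -0.1506, 0.0565]
orientation: [-3.086, -0.329, -0.326]
wrist_force: [-2.1, 0.6, 3.2]
opening: -0.0002
grip_force: 1.6
```

>>> {"api": "drive_tool", "payload": {
  "motion": [
    [0,0,0,1,0,0,0],
    [0,0,0,1,0,0,0],
    [0,0,0,0,0,0,0]
  ]
}}

```text
time: 15.4
tcp_pos: [0.5521, -0.1505, 0.0545]
orientation: [-3.086, -0.329, -0.326]
wrist_force: [-1.9, -0.3, 4.1]
opening: -0.0001
grip_force: 2.3
```

The total is about 4.6 N at roughly 4.5 mm of travel, past the point where the key registers. I will release it and back away.

>>> {"api": "drive_tool", "payload": {
  "motion": [
    [0,0,0,-5,0,0,0],
    [0,0,0,-20,0,0,0],
    [0,0,0,-40,0,0,0],
    [0,0,0,-40,0,0,0],
    [0,0,0,0,0,0,0],
    [0,0,0,0,0,0,0]
  ]
}}

```text
time: 16.0
tcp_pos: [0.5308, -0.1551, 0.1579]
orientation: [-3.087, -0.329, -0.328]
wrist_force: [0.2, -0.6, -0.8]
opening: 0.0
grip_force: 0.0
```

Run:
```python
from h import *
w=env.capture("wrist")[:,:,::-1]
cv2.imwrite("pics/w7.png",cv2.resize(w[90:260,80:420],(800,400),interpolation=cv2.INTER_CUBIC))
```

```text
(no output)
```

View pics/w7.png

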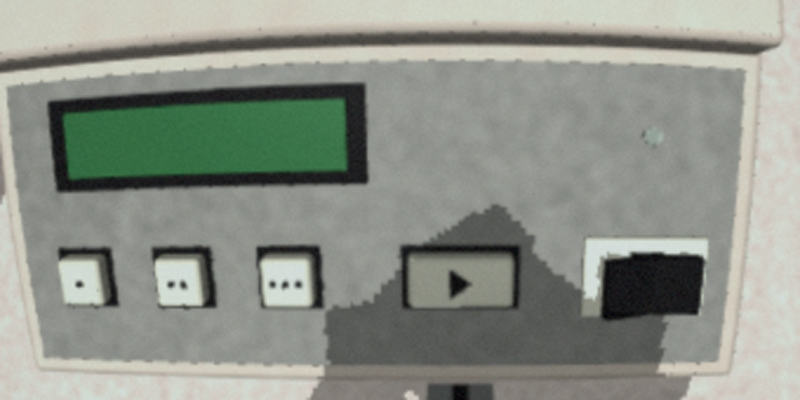

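All keys are released: programme keys at (85,280), (183,280) and (288,280), start at (460,280). The rocker at (655,285) has its left end up, which is on.

```bash
python3 -c "
from cell import env
print(env.hand_in())"
```

```text
the job is handed in; nothing more can be done
None
```

I flipped the rocker on, then pressed and released programme key two and the start key with light taps (at most about 7 N). No other key, tube, bottle or dish was touched, and the job was handed in at about 16 s; no verdict came back.

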